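Set the dish shaker to speed seven and start it

ROBOT

A 6-joint arm with a two-finger parallel gripper is mounted at the origin on a cart in front of the work surface, level with it; the furniture and walls round the work are solid. World frame = base frame: x ahead of the robot, y to its left, z up, the work surface at z = 0. Lengths are in m, angles in rad, forces in N, time in s.
With the tool pointing down it reaches from about 0.25 to 0.725 m from the base axis. Payload 4 kg.
Tool frame: the origin (TCP) lies at the very end of the fingers, on their centre line; the grasp point (between the pads) lies 19 mm behind it; z points along the fingers, y is the line along which they close (so a half turn about z gives the same grasp; the last joint's range is limited). The gripper opens to 85 mm and grips with 20 to 120 N. Pads are 22 mm wide; open, the fingers measure 114 mm over their backs; the gripper's body (76 mm by 85 mm) begins 54 mm behind the grasp point. The pads swing forward as they close: fully open they stand 13 mm farther back than shut.
Start: joints at [1.131, 0.241, 0.005, 1.335, 0, 1.571], TCP at [0.213, 0.452, 0.231] pointing down, gripper open.
Joint ranges: [-2.72, 2.72], [-1.05, 1.87], [-1.09, 1.28], [-1.99, 2.15], [-1.42, 1.44], [-3.14, 3.14]. Speed limits (rad/s): [2.79, 2.79, 3.14, 3.14, 3.14, 3.14].

INTERFACE

Orientations are given as a unit quaternion [x, y, z, w].
In Python, from workcell import bot, vision, workorder gives the robot as it stands.
- The arm moves only by the shell command python3 -m creep 'ROWS' [OPENING]. ROWS is JSON, a list of rows, each a list of 2 entries, a list of its own where there are three numbers: the shift along the tool's x, y, z in mm, then the turn, a rotation vector about the tool's x, y, z in rad. In form: [[[dx, dy, dz], [wx, wy, wz]], ...]. A call has 1 to 12 rows; each row shifts and turns the commanded pose from where the row before left it, along the tool's axes as they then stand; what a row does not reach is not made up. A row lasts 1/8 s, in which the tool goes at most 62.5 mm and 10.7 degrees, less where a joint would pass 70% of its speed; a pose out of reach is approached as far as the arm can. A call is refused whole if a number of a shift passes 62.5 or a number of a turn 0.188, either way. A call with a gripper value outside its range is refused whole. OPENING is the finger opening in mm, from 0 to 85.4, set as the call begins (- or left out, the last holds). The fingers move at their own pace and stop on an object; the grip force is fixed at half the most. Time passes only in rows, so rows that do not move let the fingers close. It gives the time, the measured TCP pose, the force, the opening and the grip force at its end, in the units of the state.
- bot.get_obs(): the state, without advancing time (a new reading comes with each control period).
- vision.camera(name): name is "scene" or "top"; returns a dict with "image" (400x640x3 uint8, blue, green, red), "z_map" (400x640 float32, m along the optical axis (not along the pixel's ray), 0 where there is no reading), "K" (3x3 intrinsics, pixels), "rvec" (rotation vector, rad) and "tvec" (3), from world to camera coordinates, as OpenCV has them. Camera axes: x right, y down, z forward; pixel columns grow to the right and rows downward; lengths in m; the calibration is good to about 2 mm. A picture is of the moment at which its call begins.
- workorder.job_done(): hands the job in; it is judged then, once.
Trained networks look in a picture, given as the dict that the camera call returned (one of the last four; its "shot" number tells which), for a name from the list of things; names that differ only in an ending like _2 or _b are one class to them, and where a whole thing is asked for, a point or a joint stands for the part that bears it (a point fixed in the world has none). Each returns a list of dicts, best first, with "score" (0 to 1); they miss things now and then, are a little off and sometimes report something else, mostly with a low value. They report only what shows in the picture. A call takes as long as a camera call.
- vision.spot_in(picture, query): "position" ([column, row] in pixels, amid what is visible of it).
- vision.place_of(picture, query): "position" ([column, row] in pixels: a listed point, or the origin of a listed thing).
The state is a dict: "clock": time; "joint_pos": joint angles; "joint_vel": joint speeds; "tau": joint torques, N m; "eef_pos": TCP position; "tool_rot": TCP orientation; "ft_force": force on the tool from outside, world axes, zero at the start; "ft_torque": the same for the moment, N m; "grip_width": finger opening in m; "grasp_force": force on a finger pad.
Only numpy, scipy, OpenCV 4.12 (cv2) and the standard library are available. Lean on these libraries where they do the work, as an engineer would, in place of code of your own. Each camera call takes 0.05 s, during which the arm holds its last target. There are 200 camera calls.

TASK

Two culture dishes stand on the small shaker, ready for their wash. With a fingertip, push the black selector knob round click by click, clockwise, to speed seven (the seventh of its nine marks) without going past it, then press the green start button fully home and let it come back up. Do not grip or lift anything: start only at that speed, nudge the knob gently, and leave the dishes, the bottle and the jar where they stand.

Things in the scene. Friction and masses are not known exactly. Their poses are not given: they have to be found in the camera images.
- shaker: White box-shaped dish shaker, fixed by its feet, 200 x 220 mm, 68 mm high to its dark control panel. Origin under its centre at table height; +x from the panel in front to the platform at the back, +y left, +z up. Panel x -95 to -9 mm, behind it a platform with black mat (x 4 to 96 mm, rim 84.5 mm high). Selector axis at x -50, y 47 mm, button axis at x -50, y -58 mm.
- selector (a joint): Knob angle in rad, growing clockwise from above. 0 = anticlockwise end stop, speed one; each click is 0.524 (30 degrees), so speed seven is 3.142 and the other stop, speed nine, 4.189. It always rests in a click; a push of about 0.09 N m (4 N at 23 mm from the axis) takes it halfway, then it snaps on by itself, up to 15 degrees ahead of the finger. It starts between speeds one and four.
- selector_top (a point): Centre of the knob's top, on its upright axis, 94 mm above the table. Black round skirt 56 mm across and 7 mm high over the panel, and across it a flat-sided upright grip bar 13 mm wide, from 7 to 26 mm above the panel, reaching from 21 mm behind the axis to 27 mm in front (its nose).
- selector_nose (a point): Upper end of the bar's nose, 26.5 mm from the axis, 94 mm above the table; a white line runs along the top of the nose half. The nose points at the speed mark that is set.
- mark_seven (a point): Middle of speed mark seven, printed on the panel 35.5 mm from the selector's axis. The nine white marks lie 30 degrees apart, from 31 mm radius outward, growing longer from one to nine, clockwise from above: mark one 120 degrees anticlockwise of the shaker's +x, mark five on +x, seven 60 degrees and nine 120 degrees clockwise of +x.
- start_top (a point): Centre of the top of the green start button, 27 mm across, standing 12 mm above the panel (80 mm above the table) in a grey bezel 35 mm across and 4 mm high.
- start (a joint): How far the start button is pressed, in m: 0 up, 0.005 fully home. It springs back; fully home takes about 5 N.
- dish_left: Round culture dish with pink contents, 59 mm across and 16 mm high, standing loose on the left half of the shaker's platform. Origin at the centre of its underside.
- dish_right: The same kind of dish on the right half of the platform. Origin at the centre of its underside.
- medium_bottle: Clear culture bottle with a green cap, 32 mm across and 94 mm high, standing loose on the table to the right of the control panel. Origin at the centre of its underside.
- jar: Clear wide jar with a white cap, 50 mm across and 59 mm high, standing loose on the table to the right of the platform. Origin at the centre of its underside.

How it is judged:
By the outcome, as a careful person would: the job done as asked, in the order asked, and still so for the second after the job is handed in, with the robot touching nothing.
It also fails if it takes over 56 s, if anything falls off the work surface, if the arm or the gripper's body presses on something with over 40 N, if the wrist force passes 120 N, or if a joint passes its speed limit or range.

## Working session

There is one attempt and no reset: what is moved stays moved. The work goes in short steps, Python scripts to look and compute and a shell command to move; the robot and the scene stay as the last step left them, time stands still between calls to the robot, and variables do not carry over. Pictures are saved under pics/ and viewed, at most 10 in all, crops included, and the job is handed in when it is done.

```bash
mkdir -p pics; ls
cat > h.py <<'E'
import numpy as np, cv2
from workcell import bot, vision, workorder
def ray(p,px):
    R=cv2.Rodrigues(np.array(p["rvec"],float))[0]; t=np.array(p["tvec"],float).reshape(3)
    d=R.T@np.linalg.inv(p["K"])@np.array([px[0],px[1],1.]); return -R.T@t,d
def at_z(p,px,z):
    c,d=ray(p,px); return c+d*(z-c[2])/d[2]
def proj(p,X):
    return cv2.projectPoints(np.array(X,float).reshape(-1,3),np.array(p["rvec"],float),np.array(p["tvec"],float),np.array(p["K"],float),None)[0].reshape(-1,2)
E
python3 - <<'E'
from h import *
Z=dict(selector_top=.094,selector_nose=.094,mark_seven=.068,start_top=.08,shaker=0,dish_left=.08,dish_right=.08,medium_bottle=0,jar=0)
for n in("scene","top"):
    p=vision.camera(n); cv2.imwrite(f"pics/{n}0.png",p["image"])
    for q,z in Z.items():
        r=vision.place_of(p,q)
        if r: print(n,q,np.round(r[0]["position"],1),round(r[0]["score"],2),np.round(at_z(p,r[0]["position"],z)*1000,1))
        else: print(n,q,None)
o=bot.get_obs();print(o["clock"],o["eef_pos"],o["tool_rot"])
E
```

```text
pics
scene selector_top [293.1 185.4] 0.66 [486.7   1.6  94. ]
scene selector_nose [293.7 175.1] 0.65 [499.   26.2  94. ]
scene mark_seven [309.8 204.7] 0.79 [503.2 -32.8  68. ]
scene start_top [308.  233.1] 0.58 [ 466.9 -101.5   80. ]
scene shaker None
scene dish_left [341.9 177.2] 0.78 [583.7  -5.6  80. ]
scene dish_right [368.1 213.4] 0.91 [ 580.4 -107.6   80. ]
scene medium_bottle [289.2 175.6] 0.72 [528.9 123.5   0. ]
scene jar [388.  298.7] 0.73 [ 553.5 -230.3    0. ]
top selector_top [300.5 215.7] 0.78 [492.3   6.8  94. ]
top selector_nose [288.2 216.6] 0.58 [490.7  33.7  94. ]
top mark_seven [319.  213.9] 0.87 [497.1 -33.5  68. ]
top start_top [351.5 222.4] 0.42 [ 476.5 -105.3   80. ]
top shaker [330.9 202. ] 0.86 [529.5 -62.6   0. ]
top dish_left [304.4 174.1] 0.84 [586.1  -2.2  80. ]
top dish_right [354.4 175.5] 0.73 [ 581.3 -114.    80. ]
top medium_bottle [383.8 235.5] 0.74 [ 446.3 -189.1    0. ]
top jar [399.8 190.8] 0.63 [ 554.4 -231.2    0. ]
1.0 [0.21286791 0.45242585 0.23131539] [2.18124321e-01 9.75920991e-01 2.02464193e-05 4.79886123e-06]
```

Run:
```python
import cv2
a=cv2.imread("pics/top0.png")[140:270,240:440];b=cv2.imread("pics/scene0.png")[130:330,220:440]
cv2.imwrite("pics/topc.png",cv2.resize(a,None,fx=4,fy=4,interpolation=3))
cv2.imwrite("pics/scenec.png",cv2.resize(b,None,fx=3,fy=3,interpolation=3)[:600])
```

```text
(no output)
```

View pics/topc.png

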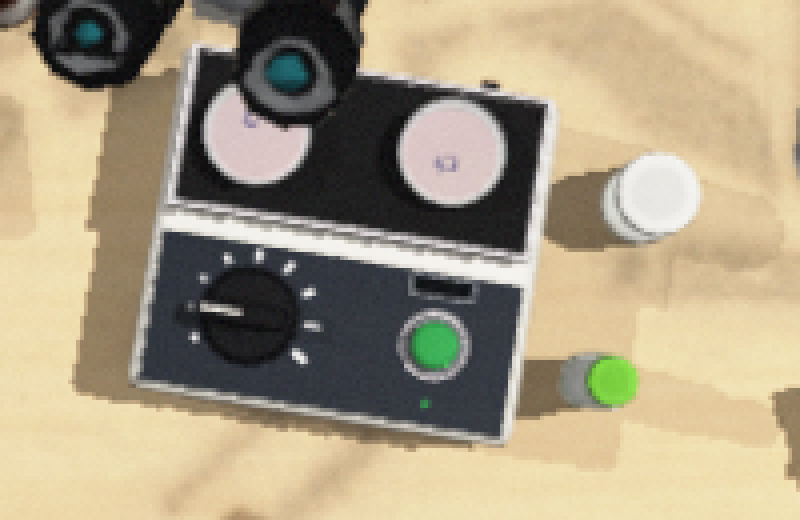

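View pics/scenec.png

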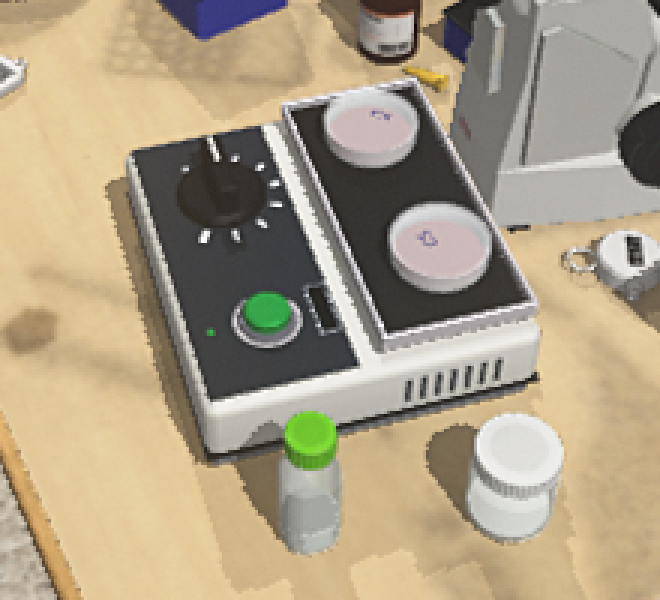

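The top view shows knob at crop (250,313). Its white line covers mark two, with 8 other marks visible, so it is set to speed two. The button is at (435,345), and a microscope stands at the back left. Next I fit the shaker pose jointly.

```bash
cat >> h.py <<'E'
def S(v,pts):
    c,s=np.cos(v[2]),np.sin(v[2]); P=np.array(pts,float).reshape(-1,3)
    return P@np.array([[c,-s,0],[s,c,0],[0,0,1]]).T+[v[0],v[1],0]
def pt(v,q):
    a=np.radians(120)-v[3]
    return S(v,{"selector_top":[-.05,.047,.094],"start_top":[-.05,-.058,.08],"selector_nose":[-.05+.0265*np.cos(a),.047+.0265*np.sin(a),.094],
     "mark_seven":[-.05+.0355*np.cos(-np.pi/3),.047+.0355*np.sin(-np.pi/3),.068],"shaker":[0,0,0]}[q])[0]
E
python3 - <<'E'
from h import *
from scipy.optimize import least_squares
obs=[];ps={}
for n in("top","scene"):
    p=ps[n]=vision.camera(n)
    for q in("selector_top","selector_nose","mark_seven","start_top","shaker"):
        r=vision.place_of(p,q)
        if r: obs.append((n,q,np.array(r[0]["position"])))
    hsv=cv2.cvtColor(p["image"],cv2.COLOR_BGR2HSV); m=cv2.inRange(hsv,(50,120,60),(80,255,255))
    k,_,st,ce=cv2.connectedComponentsWithStats(m)
    for i in range(1,k):
        if st[i,4]>15: print(n,"green",ce[i],st[i,4],np.round(at_z(p,ce[i],.08)*1000,1))
f=lambda v:np.concatenate([(proj(ps[n],pt(v,q))[0]-o) for n,q,o in obs])
s=least_squares(f,[.53,-.06,-.16,.52],loss="soft_l1")
print(s.x,np.degrees(s.x[2:]))
for (n,q,o),e in zip(obs,f(s.x).reshape(-1,2)): print(n,q,np.round(e,1))
for q in("selector_top","start_top"): print(q,np.round(pt(s.x,q)*1000,1))
# overlay
p=ps["top"]; ims=[]
for n in ps:
    p=ps[n]; im=cv2.resize(p["image"],None,fx=4,fy=4,interpolation=3)
    v=s.x; A=[[-.05+.0355*np.cos(np.radians(120-30*i)),.047+.0355*np.sin(np.radians(120-30*i)),.068] for i in range(9)]
    B=[[-.095,.1,.068],[-.095,-.1,.068],[-.009,-.1,.068],[-.009,.1,.068]]
    for X in list(S(v,A))+list(S(v,B))+[pt(v,"selector_top"),pt(v,"selector_nose"),pt(v,"start_top")]:
        u=proj(p,X)[0]*4+1.5; cv2.circle(im,tuple(int(a) for a in u),2,(0,0,255),-1)
    c=(proj(p,pt(v,"selector_top"))[0]*4).astype(int); ims.append(im[c[1]-160:c[1]+240,c[0]-160:c[0]+240])
cv2.imwrite("pics/ov.png",np.hstack(ims))
# height map of surroundings
p=ps["top"]; z=p["z_map"]; yy,xx=np.mgrid[0:400,0:640]; c,_=ray(p,(0,0))
R=cv2.Rodrigues(np.array(p["rvec"]))[0]; K=p["K"]
D=np.stack([(xx-K[0,2])/K[0,0],(yy-K[1,2])/K[1,1],np.ones_like(xx)],-1)*z[...,None]@R+c
m=(z>0)&(D[...,2]>.115)&(D[...,0]<.8)
H={}
for P in D[m]: 
    k=(int(P[0]//.05)*50,int(P[1]//.05)*50); H[k]=max(H.get(k,0),round(float(P[2]),2))
print({k:H[k] for k in sorted(H) if abs(k[1])<400})
E
```

```text
top green [363.86324786   4.86324786] 117 [ 981.2 -144.9   80. ]
top green [473.49320652  20.89538043] 736 [ 938.4 -397.8   80. ]
top green [379.86956522  34.        ] 23 [ 910.1 -180.2   80. ]
top green [348.20754717 226.        ] 106 [468.6 -97.8  80. ]
top green [466.58410733 242.69762642] 969 [ 427.9 -358.2   80. ]
scene green [552.09363296 156.58426966] 267 [ 981.3 -137.3   80. ]
scene green [308.62275449 233.55688623] 167 [ 467.4 -102.9   80. ]
scene green [551.95833333 292.25      ] 24 [ 745.5 -370.1   80. ]
scene green [358.23600605 387.98335855] 661 [ 411.5 -367.5   80. ]
scene green [331.75675676 396.18918919] 37 [ 375.8 -361.7   80. ]
[ 0.52868879 -0.05274771 -0.16348517  0.47620912] [-9.36701024 27.28477294]
top selector_top [-0.5 -1. ]
top selector_nose [ 1.9 -2.5]
top mark_seven [-0.8 -0.3]
top start_top [-2.9  1.8]
top shaker [-0.1 -1.7]
scene selector_top [-0.4 -0.5]
scene selector_nose [-1.1  0.8]
scene mark_seven [0. 3.]
scene start_top [3.  1.1]
scene shaker [-2.5  0.2]
selector_top [487.    1.8  94. ]
start_top [ 469.9 -101.8   80. ]
{(150, 350): 0.3, (200, 350): 0.29, (550, -350): 0.39, (550, -100): 0.3, (550, -50): 0.32, (550, 0): 0.32, (550, 50): 0.31, (600, -350): 0.38, (600, -100): 0.29, (600, -50): 0.32, (600, 0): 0.32, (600, 50): 0.32, (650, -350): 0.36, (650, -100): 0.25, (650, -50): 0.27, (650, 0): 0.27, (650, 50): 0.27, (700, -350): 0.17, (700, -150): 0.21, (700, -100): 0.21, (700, -50): 0.27, (700, 0): 0.27, (700, 50): 0.21, (750, -350): 0.16, (750, -150): 0.32, (750, -100): 0.34, (750, -50): 0.34, (750, 0): 0.29, (750, 50): 0.21}
```

View pics/ov.png

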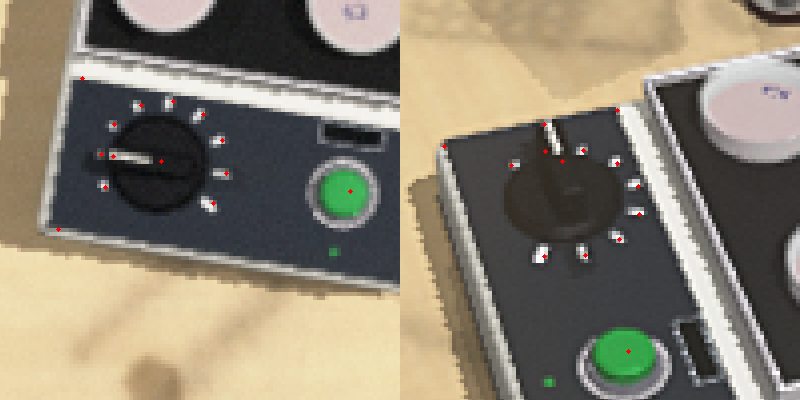

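The overlay fits the marks in both views: knob axis near (487,2), yaw -9.4°, speed two. Next I check clearance to the microscope head.

Run:
```python
from h import *
p=vision.camera("top")
z=p["z_map"]; yy,xx=np.mgrid[0:400,0:640]; c,_=ray(p,(0,0))
R=cv2.Rodrigues(np.array(p["rvec"]))[0]; K=p["K"]
D=np.stack([(xx-K[0,2])/K[0,0],(yy-K[1,2])/K[1,1],np.ones_like(xx)],-1)*z[...,None]@R+c
for a in range(-140,120,20):
    m=(z>0)&(D[...,2]>.2)&(D[...,0]<.8)&(D[...,0]>.45)&(abs(D[...,1]-a/1000)<.01)
    if m.any():
        i=np.argsort(D[m][:,0])[:3]; print(a,np.round(D[m][i],3).tolist())
```

```text
-140 [[0.743, -0.132, 0.201], [0.744, -0.132, 0.203], [0.745, -0.131, 0.206]]
-120 [[0.711, -0.115, 0.202], [0.711, -0.113, 0.207], [0.711, -0.113, 0.201]]
-100 [[0.712, -0.105, 0.203], [0.713, -0.109, 0.202], [0.713, -0.108, 0.202]]
-80 [[0.716, -0.088, 0.204], [0.717, -0.078, 0.207], [0.717, -0.086, 0.201]]
-60 [[0.577, -0.051, 0.289], [0.58, -0.051, 0.287], [0.58, -0.051, 0.303]]
-40 [[0.556, -0.034, 0.296], [0.556, -0.032, 0.296], [0.556, -0.031, 0.295]]
-20 [[0.555, -0.02, 0.291], [0.555, -0.022, 0.29], [0.556, -0.026, 0.297]]
0 [[0.562, -0.009, 0.293], [0.562, -0.007, 0.291], [0.563, -0.009, 0.296]]
20 [[0.604, 0.03, 0.292], [0.606, 0.03, 0.291], [0.606, 0.029, 0.281]]
40 [[0.574, 0.047, 0.294], [0.575, 0.05, 0.294], [0.575, 0.048, 0.292]]
60 [[0.573, 0.059, 0.291], [0.574, 0.064, 0.29], [0.574, 0.061, 0.29]]
80 [[0.577, 0.07, 0.292], [0.578, 0.073, 0.296], [0.578, 0.072, 0.295]]
```

View pics/scene0.png

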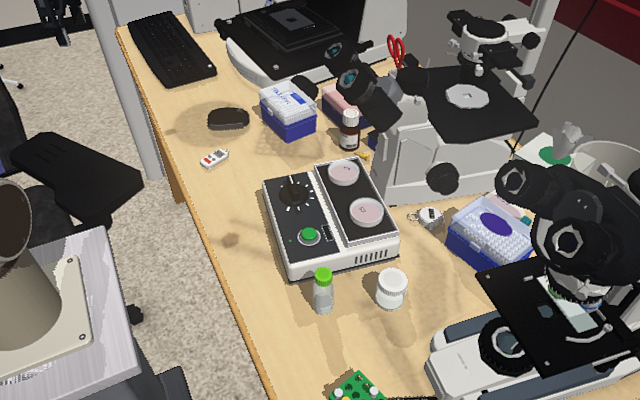

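View pics/top0.png

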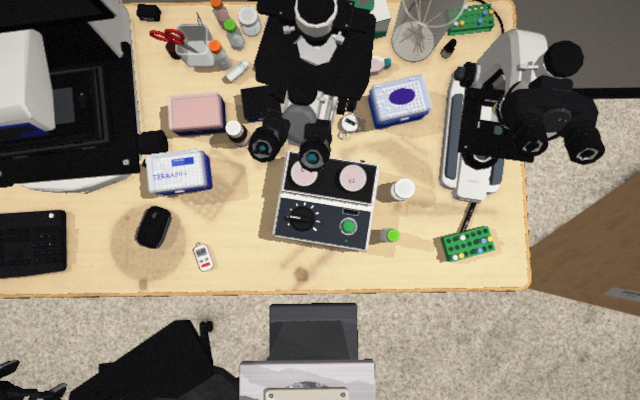

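Robot base is at the bottom of the top view. The shaker is at (325,210) and the microscope eyepieces at (265,143) and (315,155) overhang behind it. I'll push the tail end of the bar, with the wrist tilted 10° back toward the robot to clear the eyepieces.

```bash
cat >> h.py <<'E'
from scipy.spatial.transform import Rotation as Ro
AX=np.array([.487,.002]); YAW=-9.37
u=lambda d:np.array([np.cos(np.radians(d)),np.sin(np.radians(d))])
def ori(al,t=10.):
    a,b=u(al); D=np.array([[-b,a,0],[a,b,0],[0,0,-1.]]).T
    return Ro.from_euler("y",-t,degrees=True)*Ro.from_matrix(D)
def knob(q,d=.0175,z=.083,r=.020,t=10.):   # tool pose touching the tail side for knob angle q (deg)
    psi=120-q+YAW; p=AX+r*u(psi+180)+d*u(psi+270); return np.r_[p,z],ori(psi-6,t)
def cur():
    o=bot.get_obs(); return np.array(o["eef_pos"]),Ro.from_quat(o["tool_rot"])
def rows(a,b,n):
    "n equal rows from pose a to b, each in the tool axes at its start"
    w=(a[1].inv()*b[1]).as_rotvec()/n; dp=(b[0]-a[0])/n; out=[]
    for i in range(n):
        R=a[1]*Ro.from_rotvec(w*i); out.append([np.round(R.inv().apply(dp)*1000,1).tolist(),np.round(w,3).tolist()])
    return out
def state():
    o=bot.get_obs(); print(round(o["clock"],2),np.round(o["eef_pos"],4),"F",np.round(o["ft_force"],1),"j",np.round(o["joint_pos"],2))
E
python3 - <<'E'
from h import *
print(ori(0,10).apply([0,0,1]))
b=knob(30,d=.0235,z=.15); print(b[0])
for r in rows(cur(),b,10): print(r)
E
```

```text
[ 0.17364818  0.         -0.98480775]
[ 0.50693026 -0.02155917  0.15      ]
[[-46.8, -30.4, 8.1], [-0.006, -0.016, -0.017]]
[[-46.1, -31.2, 8.7], [-0.006, -0.016, -0.017]]
[[-45.4, -32.1, 9.3], [-0.006, -0.016, -0.017]]
[[-44.7, -32.9, 9.8], [-0.006, -0.016, -0.017]]
[[-44.0, -33.7, 10.3], [-0.006, -0.016, -0.017]]
[[-43.2, -34.5, 10.8], [-0.006, -0.016, -0.017]]
[[-42.5, -35.3, 11.3], [-0.006, -0.016, -0.017]]
[[-41.7, -36.1, 11.8], [-0.006, -0.016, -0.017]]
[[-40.8, -36.9, 12.3], [-0.006, -0.016, -0.017]]
[[-40.0, -37.6, 12.7], [-0.006, -0.016, -0.017]]
```

```bash
python3 -m creep '[[[-47,-30,8],[-0.006,-0.016,-0.017]],[[-46,-31,9],[-0.006,-0.016,-0.017]],[[-45,-32,9],[-0.006,-0.016,-0.017]],[[-45,-33,10],[-0.006,-0.016,-0.017]],[[-44,-34,10],[-0.006,-0.016,-0.017]],[[-43,-35,11],[-0.006,-0.016,-0.017]],[[-42,-35,11],[-0.006,-0.016,-0.017]],[[-42,-36,12],[-0.006,-0.016,-0.017]],[[-41,-37,12],[-0.006,-0.016,-0.017]],[[-40,-38,13],[-0.006,-0.016,-0.017]],[[0,0,0],[0,0,0]],[[0,0,0],[0,0,0]]]' 0
python3 - <<'E'
from h import *
state(); p=cur(); print(bot.get_obs()["grip_width"])
for r in rows(p,knob(30,d=.0235,z=.083),4): print(r)
E
```

```text
clock: 3.15
eef_pos: [0.5058, -0.0219, 0.1492]
tool_rot: [0.134, 0.987, 0.012, 0.084]
ft_force: [-0.0, 0.5, -0.2]
grip_width: -0.0001
grasp_force: 0.0
3.15 [ 0.5058 -0.0219  0.1492] F [-0.   0.5 -0.2] j [-0.05  0.18 -0.31  0.91  0.01  0.22]
-0.00014039658818330706
[[2.4, -0.6, 16.4], [-0.0, -0.001, -0.001]]
[[2.5, -0.6, 16.4], [-0.0, -0.001, -0.001]]
[[2.5, -0.6, 16.4], [-0.0, -0.001, -0.001]]
[[2.5, -0.6, 16.3], [-0.0, -0.001, -0.001]]
```

```bash
python3 -m creep '[[[3,-1,16],[0,0,0]],[[2,0,16],[0,0,0]],[[2,-1,16],[0,0,0]],[[3,-1,17],[0,0,0]],[[0,0,0],[0,0,0]]]'
python3 - <<'E'
from h import *
state(); 
ims=[]
for n in("top","scene"):
    p=vision.camera(n); c=proj(p,[.487,.002,.09])[0].astype(int)
    ims.append(cv2.resize(p["image"][c[1]-50:c[1]+50,c[0]-50:c[0]+50],None,fx=4,fy=4,interpolation=3))
cv2.imwrite("pics/c1.png",np.hstack(ims))
a=knob(30,d=.0235);
prev=cur()
for q in list(range(30,100,6)):
    b=knob(q); print(q,rows(prev,b,1 if q>30 else 3)); prev=b
E
```

```text
clock: 3.78
eef_pos: [0.5053, -0.0205, 0.0826]
tool_rot: [0.133, 0.988, 0.012, 0.083]
ft_force: [-0.6, 0.5, -0.7]
grip_width: -0.0003
grasp_force: 0.0
3.77 [ 0.5053 -0.0205  0.0826] F [-0.6  0.5 -0.7] j [-0.05  0.26 -0.41  0.74  0.01  0.22]
30 [[[2.0, -0.4, 0.1], [0.0, -0.001, 0.0]], [[2.0, -0.4, 0.1], [0.0, -0.001, 0.0]], [[2.0, -0.4, 0.1], [0.0, -0.001, 0.0]]]
36 [[[2.0, -1.9, -0.4], [-0.0, -0.0, 0.105]]]
42 [[[2.0, -1.9, -0.4], [0.0, -0.0, 0.105]]]
48 [[[2.0, -1.9, -0.5], [-0.0, -0.0, 0.105]]]
54 [[[2.0, -1.9, -0.5], [0.0, -0.0, 0.105]]]
60 [[[2.0, -1.9, -0.5], [-0.0, 0.0, 0.105]]]
66 [[[2.0, -1.9, -0.5], [-0.0, 0.0, 0.105]]]
72 [[[2.0, -1.9, -0.5], [-0.0, -0.0, 0.105]]]
78 [[[2.0, -1.9, -0.5], [0.0, 0.0, 0.105]]]
84 [[[2.0, -1.9, -0.5], [0.0, 0.0, 0.105]]]
90 [[[2.0, -1.9, -0.4], [-0.0, -0.0, 0.105]]]
96 [[[2.0, -1.9, -0.4], [0.0, -0.0, 0.105]]]
```

View pics/c1.png

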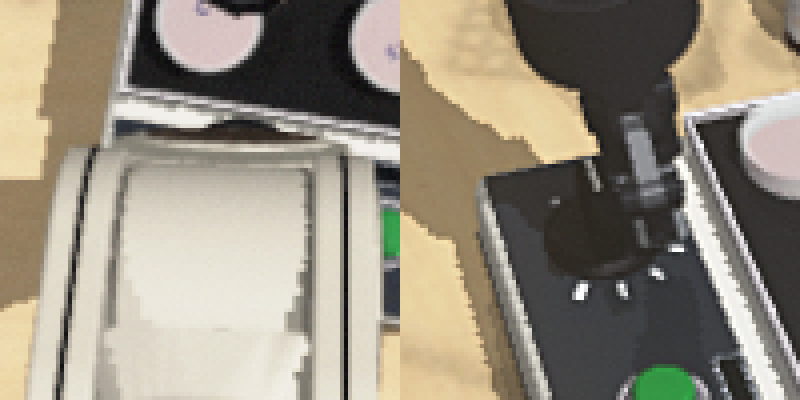

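The scene crop shows the fingertip beside the tail at (640,200), nose still on mark two. I start pushing.

```bash
python3 -m creep '[[[2,-0.4,0],[0,0,0]],[[2,-0.4,0],[0,0,0]],[[2,-0.4,0],[0,0,0]],[[1,-1,-0.2],[0,0,0.052]],[[1,-1,-0.2],[0,0,0.052]],[[1,-1,-0.2],[0,0,0.052]]]'
python3 -m creep '[[[1,-1,-0.2],[0,0,0.052]],[[1,-1,-0.2],[0,0,0.052]]]'
python3 -m creep '[[[1,-1,-0.2],[0,0,0.052]],[[1,-1,-0.2],[0,0,0.052]]]'
python3 - <<'E'
from h import *
state(); p=cur(); e=[(np.linalg.norm(knob(q)[0]-p[0]),q) for q in range(0,200)]; print(min(e))
ims=[]
for n in ("scene",):
    p=vision.camera(n); c=proj(p,[.487,.002,.09])[0].astype(int)
    ims.append(cv2.resize(p["image"][c[1]-50:c[1]+50,c[0]-50:c[0]+50],None,fx=6,fy=6,interpolation=3))
cv2.imwrite("pics/c2.png",np.hstack(ims))
E
```

```text
clock: 4.62
eef_pos: [0.4994, -0.0237, 0.0836]
tool_rot: [0.211, 0.974, 0.019, 0.086]
ft_force: [4.5, -0.2, -2.3]
grip_width: -0.0001
grasp_force: 1.6
clock: 4.88
eef_pos: [0.496, -0.0247, 0.0833]
tool_rot: [0.262, 0.961, 0.023, 0.084]
ft_force: [1.5, -0.5, 0.1]
grip_width: 0.0002
grasp_force: 0.8
clock: 5.12
eef_pos: [0.4918, -0.0253, 0.0826]
tool_rot: [0.311, 0.946, 0.027, 0.081]
ft_force: [0.0, -0.0, -0.1]
grip_width: -0.0001
grasp_force: 0.0
5.12 [ 0.4918 -0.0253  0.0826] F [ 0.  -0.  -0.1] j [-0.06  0.23 -0.45  0.72  0.01  0.58]
(np.float64(0.001180438909870787), 52)
```

View pics/c2.png

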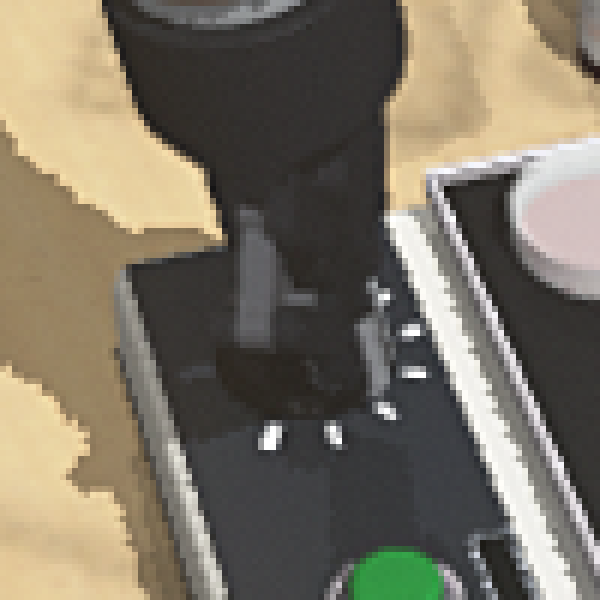

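The force rose to 4.5 N, then fell to 0 once past 45°, so the first click is done (now speed three). I continue.

Run:
```python
from h import *
prev=cur()
for q in range(56,89,4): b=knob(q); print(q,rows(prev,b,1)); prev=b
```

```text
56 [[[1.8, -0.3, -0.8], [-0.002, -0.003, 0.085]]]
60 [[[1.3, -1.3, -0.3], [0.0, 0.0, 0.07]]]
64 [[[1.3, -1.3, -0.3], [0.0, 0.0, 0.07]]]
68 [[[1.3, -1.3, -0.3], [0.0, 0.0, 0.07]]]
72 [[[1.3, -1.3, -0.3], [-0.0, -0.0, 0.07]]]
76 [[[1.3, -1.3, -0.3], [-0.0, 0.0, 0.07]]]
80 [[[1.3, -1.3, -0.3], [0.0, -0.0, 0.07]]]
84 [[[1.3, -1.3, -0.3], [0.0, 0.0, 0.07]]]
88 [[[1.3, -1.3, -0.3], [-0.0, 0.0, 0.07]]]
```

```bash
python3 -m creep '[[[1.8,-0.3,-0.8],[-0.002,-0.003,0.085]],[[1.3,-1.3,-0.3],[0,0,0.07]],[[1.3,-1.3,-0.3],[0,0,0.07]],[[1.3,-1.3,-0.3],[0,0,0.07]],[[1.3,-1.3,-0.3],[0,0,0.07]]]'
python3 -m creep '[[[1.3,-1.3,-0.3],[0,0,0.07]],[[1.3,-1.3,-0.3],[0,0,0.07]],[[1.3,-1.3,-0.3],[0,0,0.07]]]'
python3 - <<'E'
from h import *
state();prev=cur(); p=prev; e=[(np.linalg.norm(knob(q)[0]-p[0]),q) for q in range(0,200)]; print(min(e))
for q in range(88,120,4): b=knob(q); print(q,rows(prev,b,1)); prev=b
E
```

```text
clock: 5.8
eef_pos: [0.484, -0.0251, 0.0834]
tool_rot: [0.478, 0.874, 0.042, 0.078]
ft_force: [2.4, -2.1, -2.5]
grip_width: 0.0
grasp_force: 1.8
clock: 6.18
eef_pos: [0.4772, -0.0228, 0.0828]
tool_rot: [0.567, 0.819, 0.05, 0.072]
ft_force: [0.6, -0.1, -0.0]
grip_width: 0.0001
grasp_force: 0.0
6.17 [ 0.4772 -0.0228  0.0828] F [ 0.6 -0.1 -0. ] j [-0.05  0.2  -0.48  0.71  0.01  1.16]
(np.float64(0.0002757294874673378), 83)
88 [[[1.5, -1.4, -0.5], [-0.0, -0.0, 0.07]]]
92 [[[1.3, -1.3, -0.3], [0.0, -0.0, 0.07]]]
96 [[[1.3, -1.3, -0.3], [0.0, 0.0, 0.07]]]
100 [[[1.3, -1.3, -0.3], [-0.0, 0.0, 0.07]]]
104 [[[1.3, -1.3, -0.2], [0.0, 0.0, 0.07]]]
108 [[[1.3, -1.3, -0.2], [0.0, -0.0, 0.07]]]
112 [[[1.3, -1.3, -0.2], [-0.0, 0.0, 0.07]]]
116 [[[1.3, -1.3, -0.2], [0.0, -0.0, 0.07]]]
```

Second click done (knob at 90°, speed four). On to the third.

```bash
python3 -m creep '[[[1.5,-1.4,-0.5],[0,0,0.07]],[[1.3,-1.3,-0.3],[0,0,0.07]],[[1.3,-1.3,-0.3],[0,0,0.07]],[[1.3,-1.3,-0.3],[0,0,0.07]],[[1.3,-1.3,-0.2],[0,0,0.07]]]'
python3 -m creep '[[[1.3,-1.3,-0.2],[0,0,0.07]],[[1.3,-1.3,-0.2],[0,0,0.07]]]'
python3 - <<'E'
from h import *
state();prev=cur(); p=prev; e=[(np.linalg.norm(knob(q)[0]-p[0]),q) for q in range(0,200)]; print(min(e))
for q in range(116,150,4): b=knob(q); print(q,rows(prev,b,1)); prev=b
p=vision.camera("scene"); c=proj(p,[.487,.002,.09])[0].astype(int)
cv2.imwrite("pics/c3.png",cv2.resize(p["image"][c[1]-50:c[1]+50,c[0]-50:c[0]+50],None,fx=6,fy=6,interpolation=3))
E
```

```text
clock: 6.8
eef_pos: [0.4695, -0.0188, 0.0831]
tool_rot: [0.701, 0.708, 0.061, 0.063]
ft_force: [1.5, -4.1, -1.7]
grip_width: -0.0002
grasp_force: 1.8
clock: 7.05
eef_pos: [0.4664, -0.0157, 0.0828]
tool_rot: [0.749, 0.657, 0.065, 0.058]
ft_force: [0.1, -0.8, -0.9]
grip_width: 0.0
grasp_force: 0.8
7.05 [ 0.4664 -0.0157  0.0828] F [ 0.1 -0.8 -0.9] j [-0.04  0.18 -0.51  0.7   0.    1.66]
(np.float64(0.0006007922824970486), 111)
116 [[[2.0, -1.2, -0.3], [-0.0, 0.002, 0.068]]]
120 [[[1.3, -1.3, -0.2], [0.0, 0.0, 0.07]]]
124 [[[1.3, -1.3, -0.2], [0.0, 0.0, 0.07]]]
128 [[[1.3, -1.3, -0.1], [0.0, -0.0, 0.07]]]
132 [[[1.3, -1.3, -0.1], [0.0, 0.0, 0.07]]]
136 [[[1.3, -1.3, -0.1], [0.0, 0.0, 0.07]]]
140 [[[1.3, -1.3, -0.1], [0.0, 0.0, 0.07]]]
144 [[[1.3, -1.3, -0.1], [0.0, 0.0, 0.07]]]
148 [[[1.3, -1.3, -0.0], [-0.0, 0.0, 0.07]]]
```

View pics/c3.png

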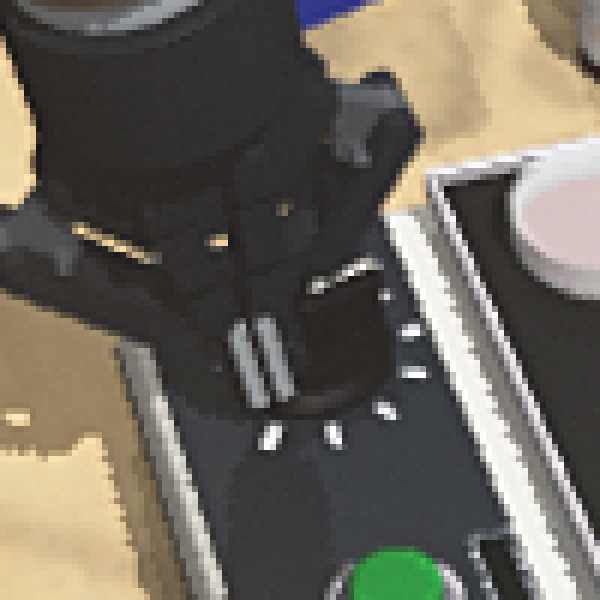

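Run:
```python
from h import *
p=vision.camera("scene"); c=proj(p,[.487,.002,.09])[0].astype(int)
for q in(90,105,120): 
    a=120-q+YAW; print(q,[np.round((proj(p,np.r_[AX+r*u(a),.094])[0]-c+50)*6+2.5) for r in(0,.0265)])
state()
```

```text
90 [array([304., 298.]), array([365., 254.])]
105 [array([304., 298.]), array([379., 266.])]
120 [array([304., 298.]), array([388., 280.])]
7.15 [ 0.4662 -0.0151  0.0828] F [-1.2 -0.8 -0.7] j [-0.04  0.18 -0.51  0.7   0.01  1.66]
```

The nose tip at (380,266) corresponds to about 105°, the halfway point. So the bar lags the nominal finger angle by about 6°. I continue in smaller steps.

```bash
python3 -m creep '[[[2,-1.2,-0.3],[0,0.002,0.068]],[[1.3,-1.3,-0.2],[0,0,0.07]]]'
python3 -m creep '[[[1.3,-1.3,-0.2],[0,0,0.07]],[[1.3,-1.3,-0.1],[0,0,0.07]],[[1.3,-1.3,-0.1],[0,0,0.07]],[[1.3,-1.3,-0.1],[0,0,0.07]],[[1.3,-1.3,-0.1],[0,0,0.07]]]'
python3 -m creep '[[[0.7,-0.7,0],[0,0,0.035]]]'
python3 - <<'E'
from h import *
state();prev=cur(); p=prev; e=[(np.linalg.norm(knob(q)[0]-p[0]),q) for q in range(0,200)]; print(min(e))
p=vision.camera("scene"); c=proj(p,[.487,.002,.09])[0].astype(int)
g=p["image"][c[1]-50:c[1]+50,c[0]-50:c[0]+50]
cv2.imwrite("pics/c4.png",cv2.resize(g,None,fx=6,fy=6,interpolation=3))
for q in(120,135,150,165,180): 
    a=120-q+YAW; print(q,[np.round((proj(p,np.r_[AX+r*u(a),.094])[0]-c+50)*6+2.5) for r in(0.005,.0265)])
E
```

```text
clock: 7.4
eef_pos: [0.4646, -0.011, 0.0832]
tool_rot: [0.792, 0.605, 0.07, 0.052]
ft_force: [-0.8, 1.0, -0.3]
grip_width: -0.0001
grasp_force: 0.0
clock: 8.02
eef_pos: [0.4607, -0.0034, 0.0829]
tool_rot: [0.885, 0.457, 0.077, 0.04]
ft_force: [-0.7, -2.5, -0.4]
grip_width: 0.0004
grasp_force: 0.8
clock: 8.15
eef_pos: [0.4607, -0.0017, 0.083]
tool_rot: [0.893, 0.442, 0.078, 0.038]
ft_force: [0.5, -0.8, -0.0]
grip_width: -0.0002
grasp_force: 0.3
8.15 [ 0.4607 -0.0017  0.083 ] F [ 0.5 -0.8 -0. ] j [-0.01  0.17 -0.52  0.7   0.    2.22]
(np.float64(0.0001260184484634311), 144)
120 [array([320., 294.]), array([388., 280.])]
135 [array([320., 297.]), array([391., 296.])]
150 [array([320., 300.]), array([389., 311.])]
165 [array([318., 303.]), array([380., 327.])]
180 [array([315., 306.]), array([367., 340.])]
```

View pics/c4.png

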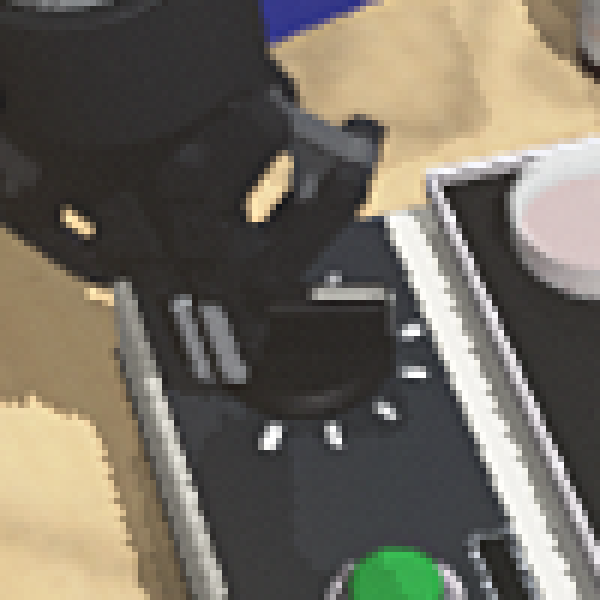

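The nose tip is at (391,292), about 134°, again right at halfway. I'll measure the line angle numerically from here.

```bash
cat >> h.py <<'E'
def knobq(name="scene"):
    p=vision.camera(name); g=cv2.cvtColor(p["image"],cv2.COLOR_BGR2GRAY).astype(np.float32); best=[]
    for q in np.arange(0,245,3.):
        X=np.array([np.r_[AX+r*u(120-q+YAW),.094] for r in np.linspace(.008,.024,9)]); P=proj(p,X).astype(np.float32)
        best.append((float(cv2.remap(g,P[:,:1],P[:,1:],1).mean()),q))
    print("knob",[(round(a),b) for a,b in sorted(best)[::-1][:4]])
def nom():
    p=cur(); print("nominal",min((np.linalg.norm(knob(q)[0]-p[0]),q) for q in range(0,220)))
E
python3 -m creep '[[[0.7,-0.7,0],[0,0,0.035]],[[0.7,-0.7,0],[0,0,0.035]]]'
python3 - <<'E'
from h import *
knobq();state();nom();prev=cur()
for q in range(152,185,4): b=knob(q); print(q,rows(prev,b,1)); prev=b
E
```

```text
clock: 8.45
eef_pos: [0.4609, 0.0005, 0.0832]
tool_rot: [0.908, 0.41, 0.08, 0.035]
ft_force: [0.1, 0.0, -0.7]
grip_width: -0.0001
grasp_force: 0.0
knob [(195, np.float64(144.0)), (189, np.float64(147.0)), (174, np.float64(141.0)), (159, np.float64(150.0))]
8.5 [0.4609 0.0006 0.0832] F [-0.1  1.2 -0.3] j [-0.    0.17 -0.52  0.7   0.    2.29]
nominal (np.float64(0.00045127930384949197), 149)
152 [[[0.8, -1.3, 0.1], [-0.002, -0.002, 0.104]]]
156 [[[1.3, -1.3, 0.0], [0.0, 0.0, 0.07]]]
160 [[[1.3, -1.3, 0.0], [-0.0, 0.0, 0.07]]]
164 [[[1.3, -1.3, 0.1], [-0.0, -0.0, 0.07]]]
168 [[[1.3, -1.3, 0.1], [0.0, 0.0, 0.07]]]
172 [[[1.3, -1.3, 0.1], [0.0, -0.0, 0.07]]]
176 [[[1.3, -1.3, 0.1], [0.0, 0.0, 0.07]]]
180 [[[1.3, -1.3, 0.1], [0.0, -0.0, 0.07]]]
184 [[[1.3, -1.3, 0.2], [0.0, 0.0, 0.07]]]
```

Knob now reads about 146 (bias about -4), so speed six. Last click, carefully.

```bash
python3 -m creep '[[[0.8,-1.3,0],[-0.002,-0.002,0.104]],[[1.3,-1.3,0],[0,0,0.07]],[[1.3,-1.3,0],[0,0,0.07]],[[1.3,-1.3,0.1],[0,0,0.07]],[[1.3,-1.3,0.1],[0,0,0.07]]]'
python3 -m creep '[[[0.7,-0.7,0],[0,0,0.035]],[[0.7,-0.7,0],[0,0,0.035]]]'
python3 - <<'E'
from h import *
knobq();state();nom();prev=cur()
E
```

```text
clock: 9.12
eef_pos: [0.4604, 0.0082, 0.0826]
tool_rot: [0.97, 0.229, 0.084, 0.021]
ft_force: [-2.3, -2.3, 1.6]
grip_width: 0.0
grasp_force: 1.6
clock: 9.38
eef_pos: [0.4615, 0.0111, 0.0828]
tool_rot: [0.977, 0.195, 0.085, 0.017]
ft_force: [-1.8, -0.8, -0.2]
grip_width: -0.0002
grasp_force: 0.7
knob [(204, np.float64(159.0)), (200, np.float64(162.0)), (183, np.float64(156.0)), (157, np.float64(165.0))]
9.43 [0.4618 0.0113 0.0829] F [-0.7  0.3  0.4] j [ 0.03  0.18 -0.52  0.7  -0.    2.77]
nominal (np.float64(0.0003191732898985321), 172)
```

```bash
python3 -m creep '[[[0.7,-0.7,0],[0,0,0.035]],[[0,0,0],[0,0,0]]]'
python3 - <<'E'
from h import *
knobq();state();nom()
E
```

```text
clock: 9.68
eef_pos: [0.4632, 0.0121, 0.0835]
tool_rot: [0.98, 0.179, 0.086, 0.016]
ft_force: [1.3, -0.0, 0.2]
grip_width: 0.0001
grasp_force: 0.0
knob [(203, np.float64(177.0)), (195, np.float64(180.0)), (181, np.float64(174.0)), (148, np.float64(183.0))]
9.72 [0.4631 0.012  0.0834] F [ 0.6  0.1 -0.2] j [ 0.03  0.18 -0.52  0.7  -0.01  2.81]
nominal (np.float64(0.0008000159467404183), 174)
```

Speed seven reached (reads about 178 + bias). Back off, lift and move over the button.

Run:
```python
from h import *
p=cur(); R=p[1]
b=(np.r_[p[0][:2]-0+.006*u(120-174+YAW+270),p[0][2]],R); print(rows(p,b,2))
c=(b[0]+[0,0,.05],R); print(rows(b,c,2))
d=(np.array([.469,-.101,.110]),ori(0,0))
for r in rows(c,d,8): print(r)
```

```text
[[[-2.9, 0.3, -0.5], [0.0, 0.0, 0.0]], [[-2.9, 0.3, -0.5], [0.0, 0.0, 0.0]]]
[[[4.1, 1.6, -24.6], [0.0, 0.0, 0.0]], [[4.1, 1.6, -24.6], [0.0, 0.0, 0.0]]]
[[-4.1, 13.2, 3.1], [0.019, -0.013, -0.151]]
[[-6.0, 12.5, 3.0], [0.019, -0.013, -0.151]]
[[-7.7, 11.5, 2.8], [0.019, -0.013, -0.151]]
[[-9.3, 10.3, 2.7], [0.019, -0.013, -0.151]]
[[-10.8, 8.8, 2.7], [0.019, -0.013, -0.151]]
[[-11.9, 7.2, 2.7], [0.019, -0.013, -0.151]]
[[-12.8, 5.3, 2.7], [0.019, -0.013, -0.151]]
[[-13.5, 3.4, 2.8], [0.019, -0.013, -0.151]]
```

```bash
python3 -m creep '[[[-3,0.3,-0.5],[0,0,0]],[[-3,0.3,-0.5],[0,0,0]],[[4,1.6,-25],[0,0,0]],[[4,1.6,-25],[0,0,0]],[[-4,13,3],[0.019,-0.013,-0.151]],[[-6,12.5,3],[0.019,-0.013,-0.151]],[[-8,11.5,3],[0.019,-0.013,-0.151]],[[-9,10,3],[0.019,-0.013,-0.151]],[[-11,9,3],[0.019,-0.013,-0.151]],[[-12,7,3],[0.019,-0.013,-0.151]],[[-13,5,3],[0.019,-0.013,-0.151]],[[-13.5,3.5,3],[0.019,-0.013,-0.151]]]'
python3 - <<'E'
from h import *
knobq();knobq("top");state()
p=cur(); print(rows(p,(np.array([.469,-.101,.085]),ori(0,0)),3))
p=vision.camera("scene"); c=proj(p,[.478,-.05,.09])[0].astype(int)
cv2.imwrite("pics/c5.png",cv2.resize(p["image"][c[1]-60:c[1]+60,c[0]-70:c[0]+70],None,fx=5,fy=5,interpolation=3))
E
```

```text
clock: 11.22
eef_pos: [0.4672, -0.1018, 0.1087]
tool_rot: [0.705, 0.709, 0.0, 0.0]
ft_force: [0.3, 0.9, 0.4]
grip_width: -0.0004
grasp_force: 0.0
knob [(48, np.float64(0.0)), (48, np.float64(3.0)), (48, np.float64(6.0)), (48, np.float64(9.0))]
knob [(108, np.float64(177.0)), (104, np.float64(174.0)), (95, np.float64(180.0)), (90, np.float64(171.0))]
11.32 [ 0.4676 -0.102   0.1085] F [0.4 1.5 0.7] j [-0.21  0.29 -0.27  1.01  0.    1.36]
[[[0.3, 0.5, 7.8], [0.0, -0.0, -0.0]], [[0.3, 0.5, 7.8], [0.0, -0.0, -0.0]], [[0.3, 0.5, 7.8], [0.0, -0.0, -0.0]]]
```

View pics/c5.png

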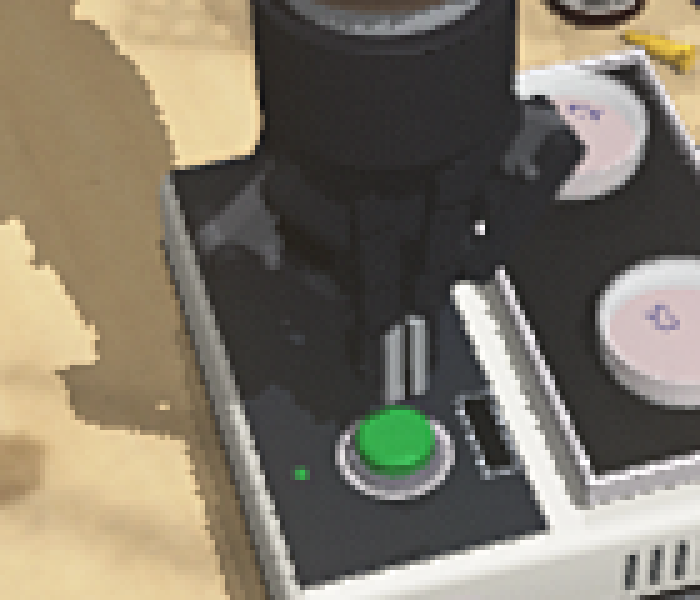

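The fingers at (405,400) are right above the button at (395,432), and the top view still gives knob about 177. Press.

```bash
python3 -m creep '[[[0,0,8],[0,0,0]],[[0,0,8],[0,0,0]],[[0,0,8],[0,0,0]],[[0,0,3],[0,0,0]],[[0,0,0],[0,0,0]]]'
python3 -m creep '[[[0,0,1],[0,0,0]],[[0,0,1],[0,0,0]],[[0,0,1],[0,0,0]],[[0,0,0],[0,0,0]]]'
python3 -m creep '[[[0,0,1],[0,0,0]],[[0,0,1],[0,0,0]],[[0,0,0],[0,0,0]]]'
```

```text
clock: 12.0
eef_pos: [0.4672, -0.101, 0.0816]
tool_rot: [0.707, 0.708, 0.0, 0.0]
ft_force: [0.3, 0.4, 0.0]
grip_width: -0.0001
grasp_force: 0.0
clock: 12.5
eef_pos: [0.4677, -0.1013, 0.0792]
tool_rot: [0.707, 0.708, 0.001, 0.001]
ft_force: [-0.9, -0.2, 2.1]
grip_width: -0.0001
grasp_force: 0.9
clock: 12.88
eef_pos: [0.4677, -0.1012, 0.0771]
tool_rot: [0.707, 0.708, 0.001, 0.001]
ft_force: [0.3, -0.0, 3.9]
grip_width: 0.0002
grasp_force: 1.7
```

```bash
python3 -m creep '[[[0,0,1],[0,0,0]],[[0,0,1],[0,0,0]],[[0,0,0],[0,0,0]]]'
python3 -m creep '[[[0,0,1],[0,0,0]],[[0,0,0],[0,0,0]]]'
```

```text
clock: 13.25
eef_pos: [0.4677, -0.1012, 0.0751]
tool_rot: [0.707, 0.708, 0.001, 0.001]
ft_force: [-0.3, -0.4, 5.2]
grip_width: -0.0
grasp_force: 2.4
clock: 13.5
eef_pos: [0.4677, -0.1012, 0.0748]
tool_rot: [0.707, 0.708, 0.001, 0.001]
ft_force: [-1.3, 0.2, 10.2]
grip_width: -0.0005
grasp_force: 5.0
```

Hard stop reached (force jumped to 10 N at z = 0.0748), so the button is fully home. Release, lift and back clear for a final check.

```bash
python3 -m creep '[[[0,0,-3],[0,0,0]],[[0,0,-10],[0,0,0]],[[0,0,-30],[0,0,0]],[[0,0,-40],[0,0,0]],[[0,-40,-20],[0,0,0]],[[0,-50,0],[0,0,0]],[[0,-50,0],[0,0,0]],[[0,-30,0],[0,0,0]],[[0,0,0],[0,0,0]]]'
python3 - <<'E'
from h import *
state();knobq();knobq("top")
Z=dict(dish_left=.08,dish_right=.08,medium_bottle=0,jar=0,start_top=.08,selector_nose=.094)
for n in("top","scene"):
    p=vision.camera(n)
    for q,z in Z.items():
        r=vision.place_of(p,q)
        if r: print(n,q,np.round(r[0]["position"],1),np.round(at_z(p,r[0]["position"],z)*1000,1))
E
```

```text
clock: 14.62
eef_pos: [0.2949, -0.101, 0.1764]
tool_rot: [0.707, 0.707, 0.0, -0.0]
ft_force: [1.0, 0.2, -0.5]
grip_width: -0.0001
grasp_force: 0.0
14.62 [ 0.2949 -0.101   0.1764] F [ 1.   0.2 -0.5] j [-0.33 -0.1  -0.52  1.16  0.    1.24]
knob [(208, np.float64(177.0)), (201, np.float64(180.0)), (187, np.float64(174.0)), (155, np.float64(183.0))]
knob [(183, np.float64(177.0)), (176, np.float64(174.0)), (162, np.float64(180.0)), (153, np.float64(171.0))]
top dish_left [303.7 172. ] [590.9  -0.7  80. ]
top dish_right [355.6 177.2] [ 577.4 -116.6   80. ]
top medium_bottle [384.5 233.3] [ 451.6 -190.9    0. ]
top jar [400.5 193.5] [ 547.8 -232.7    0. ]
top start_top [353.4 223.1] [ 474.9 -109.5   80. ]
top selector_nose [311.  214.2] [495.2 -16.1  94. ]
scene dish_left [344.8 176. ] [590.2  -5.1  80. ]
scene dish_right [366.2 214.4] [ 576.2 -108.1   80. ]
scene medium_bottle [323.6 307.9] [ 448.1 -197.9    0. ]
scene jar [386.5 296.8] [ 553.2 -226.     0. ]
scene start_top [309.1 233.6] [ 468.1 -103.3   80. ]
scene selector_nose [305. 190.] [500.9 -18.7  94. ]
```

Knob at speed seven, everything else unmoved within detector noise. Handing in.

```bash
python3 -c "
from workcell import workorder
print(workorder.job_done())"
```

```text
the job is handed in; nothing more can be done
None
```

The selector was pushed click by click from speed two to speed seven; the start button was then pressed fully home and released, nothing else was moved as far as the cameras show, and the job is handed in (verdict not shown).

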